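# Crank a drum round to the rivet head and start the press

### The arm

A 6-joint arm with a two-finger parallel gripper is mounted at the origin on the work surface. World frame = base frame: x ahead of the robot, y to its left, z up, the work surface at z = 0. Lengths are in m, angles in rad, forces in N, time in s.
With the tool pointing down it reaches from about 0.2 to 0.875 m from the base axis. Payload 3.4 kg.
Tool frame: the origin (TCP) lies between the finger pads; the fingertips stand 25 mm ahead of it and the grasp point (between the pads) lies 6 mm ahead of it (r.nose_length is the z of the fingertips in the tool frame, in m); z points along the fingers, y is the line along which they close (so a half turn about z gives the same grasp; the last joint's range is limited). The gripper opens to 94 mm and grips with 3 to 60 N. Pads are 16 mm wide; open, the fingers measure 119 mm over their backs; the gripper's body (75 mm by 177 mm) begins 78 mm behind the grasp point.
Start: joints at [1.052, 0.276, 1.505, -0, 1.361, -0.121], TCP at [0.223, 0.53, 0.23] pointing down, gripper open.
Joint ranges: [-2.89, 2.89], [-0.75, 2.08], [0.22, 2.7], [-1.18, 4.32], [0.11, 2.71], [-2.7, 2.7]. Speed limits (rad/s): [2.57, 2.57, 3.14, 3.14, 3.14, 3.14].

### API

Orientations are given as a unit quaternion [w, x, y, z].
In Python, from plant import r, gripper_to, inverse_kinematics, vision, models, telemetry gives the robot as it stands. Calls block until the motion is done:
- r.move_to(position, orientation): joint-space move of the TCP to a pose.
- r.move_l(position, rot=None, vel=0.15, guard=None): straight line of the TCP; rot=None keeps the orientation; vel is the mean speed in m/s. With guard (N) it stops when the force on the tool has changed by that much, and returns True; else False.
- r.movej(angles): joint-space move.
- gripper_to(opening, f_grip=None): finger opening in m; f_grip is the grip in N (None keeps the last); returns when the fingers have stopped.
- r.hold(seconds).
- inverse_kinematics(position, orientation): joint angles nearest the present ones, or None.
- vision.snapshot(name): name is "side" or "top" or "wrist"; returns the picture (420x560x3 uint8, red, green, blue); there is no depth.
- vision.get_calibration(name): a dict with "fx", "fy", "cx", "cy" (pixels), "position" and "orientation" of the camera in the world. Camera axes: x right, y down, z forward; pixel columns grow to the right and rows downward; lengths in m; the calibration is good to about 2 mm. The wrist camera is an equidistant fisheye: a pixel r from the principal point sees the ray r / f radians off the axis. A picture is of the moment at which its call begins: read the wrist's pose just before it. get_calibration takes no time and is no camera call; for the wrist camera it gives the pose at the moment of the call.
A pose or a line that the arm cannot do raises r.PlanningError and nothing moves.
- r.sign_off(): hands the job in; it is judged then, once.
Trained networks look in the newest picture that a camera, given by its name, has taken for a name from the list of things; names that differ only in an ending like _2 or _b are one class to them, and where a whole thing is asked for, a point or a joint stands for the part that bears it (a point fixed in the world has none). Each returns a list of dicts, best first, with "score" (0 to 1); they miss things now and then, are a little off and sometimes report something else, mostly with a low value. They report only what shows in the picture. A call takes as long as a camera call.
- models.boxes_of(thing, camera): "at" ([x, y, z] in m, in world coordinates, good to about 4 mm: the middle of the surface that is visible of it).
- models.regions_of(thing, camera): "pixels" (420x560 bool, what is visible of it).
- models.mark_of(thing, camera): "at" ([x, y, z] in m, in world coordinates, good to about 4 mm: a listed point, or the origin of a listed thing).
Readings, each from a call of its own:
- telemetry.current_t(): time.
- telemetry.current_joints(): joint angles.
- telemetry.current_dq(): joint speeds.
- telemetry.current_joint_efforts(): joint torques, N m.
- telemetry.current_ee_pos(): TCP position.
- telemetry.current_tool_rot(): TCP orientation.
- telemetry.current_wrist_force(): force on the tool from outside, world axes, zero at the start.
- telemetry.current_torque(): the same for the moment, N m.
- telemetry.current_opening(): finger opening in m.
- telemetry.current_finger_force(): force on a finger pad.
Only numpy, scipy, OpenCV 4.12 (cv2) and the standard library are available. Lean on these libraries where they do the work, as an engineer would, in place of code of your own. Each camera call takes 0.05 s, during which the arm holds its last target. There are 200 camera calls.

### The job

Take hold of the loose wooden sleeve of the crank and, keeping hold of it all the while the crank turns, wind the drum round until its one long lug squarely faces the pointed nose of the rivet head. Let go, then press the large membrane key of the control box firmly, but not brutally, for half a second to start the press; never press it while the lug is out of line. Do not touch the drum itself, and leave the glue tin where it is.

Things in the scene. Friction and masses are not known exactly. Their poses are not given: they have to be found in the camera images.
- sleeve: Upright wooden grip sleeve of the crank, a cylinder 29 mm in diameter and 90 mm tall that spins freely on its pin. The origin is its centre, 180 mm above the table, 65 mm from the crank's axis; z is up. It keeps its height as it goes round. The steel crank arm (24 mm wide) is 5 mm below its lower end; nothing on the stand near the crank, sleeve and pin apart, is higher than 135 mm above the table.
- crank_axis (a point): Point on the crank's vertical axis, at the height of the sleeve's centre (180 mm above the table), over the grey gearbox (130 x 130 mm, 80 mm tall).
- crank (a joint): Turn of the crank about the vertical, rad, counter-clockwise from above positive; no stops within several turns. A belt turns the drum the same way by a quarter of the crank's angle. Turning the sleeve round the axis takes about 1 to 2 N; the crank stays where it is left.
- drum: Round wooden frame drum, 260 mm in diameter and about 85 mm tall, lying flat on a turntable; its top is 120 mm above the table. The origin is on its vertical axis, at the turntable's underside, z up; the long lug points along its +y axis. Five short lugs (9 mm out from the shell) and one long lug are on its side, 60 degrees apart. Must not be touched.
- lug_tip (a point): Outer end of the drum's one long steel lug (36 mm wide, 10 mm thick flat ear that reaches 180 mm from the drum's axis, 50 mm beyond the shell, 125 mm above the table). Starts 115 to 180 degrees of drum turn away from the nose, either way round.
- nose_tip (a point): Point of the fixed steel nose (tapered, 22 mm thick) of the grey rivet head, 200 mm from the drum's axis and 115 mm above the table. Its +y axis points at the drum's axis, its x axis is sideways. The lug faces it squarely when its tip has x = 0 here (20 mm in front of the nose).
- start_key: Large grey square membrane key, 42 x 42 mm, on top of the control box (110 x 150 x 55 mm, sits flat); three small keys of 16 mm beside it do nothing. The origin is the centre of its top face, 58 mm above the table, z up. It hardly moves (1 mm); it counts as pressed at 4 N held for 0.3 s and is ruined by 60 N.
- glue_tin: Bystander: upright steel tin with a white lid and a paper label, 64 mm in diameter, 85 mm tall, origin under its centre.

How it is judged:
By the outcome, as a careful person would: the job done as asked, in the order asked, and still so for the second after the job is handed in, with the robot touching nothing.
It also fails if it takes over 64 s, if anything falls off the work surface, if the arm or the gripper's body presses on something with over 40 N, if the wrist force passes 120 N, or if a joint passes its speed limit or range.

## Working session

There is one attempt and no reset: what is moved stays moved. The work goes in short steps, each a Python script; the robot and the scene stay as the last script left them, time stands still between calls to the robot, and variables do not carry over. Pictures are saved under pics/ and viewed, at most 10 in all, crops included, and the job is handed in when it is done.

```bash
mkdir -p pics; ls
python3 - <<'E'
from plant import r,vision,models,telemetry
import cv2,numpy as np
ims=[]
for c in("side","top"):
    im=vision.snapshot(c); ims.append(im)
    cv2.imwrite(f"pics/{c}0.png",im[:,:,::-1])
    for n in("sleeve","crank_axis","drum","lug_tip","nose_tip","start_key","glue_tin"):
        m=models.mark_of(n,c); print(c,n,[(np.round(d["at"],3).tolist(),round(d["score"],2)) for d in m[:2]])
print(telemetry.current_t(), r.nose_length)
E
```

```text
pics
side sleeve [([0.636, -0.031, 0.182], 0.91)]
side crank_axis [([0.582, -0.003, 0.179], 0.9)]
side drum [([0.597, -0.262, 0.035], 0.75)]
side lug_tip [([0.672, -0.104, 0.126], 0.71)]
side nose_tip [([0.612, -0.46, 0.116], 0.7)]
side start_key [([0.493, 0.359, 0.062], 0.64)]
side glue_tin [([0.738, 0.014, -0.002], 0.62)]
top sleeve [([0.634, -0.03, 0.18], 0.41)]
top crank_axis []
top drum [([0.595, -0.26, 0.031], 0.97), ([0.739, 0.008, 0.001], 0.24)]
top lug_tip [([0.674, -0.102, 0.126], 0.84)]
top nose_tip [([0.61, -0.467, 0.118], 0.72), ([0.597, -0.26, 0.032], 0.29)]
top start_key [([0.498, 0.365, 0.06], 0.75)]
top glue_tin [([0.737, 0.01, 0.006], 0.94)]
0.8 0.025
```

View pics/side0.png

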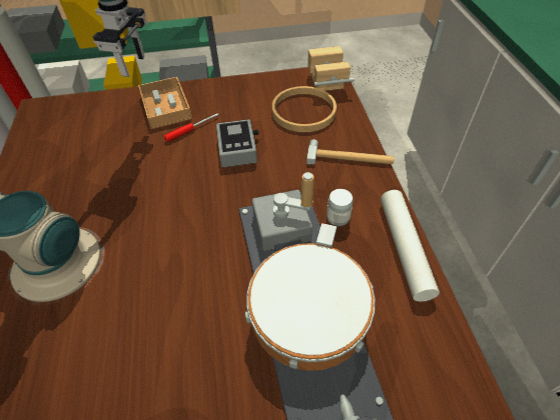

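View pics/top0.png

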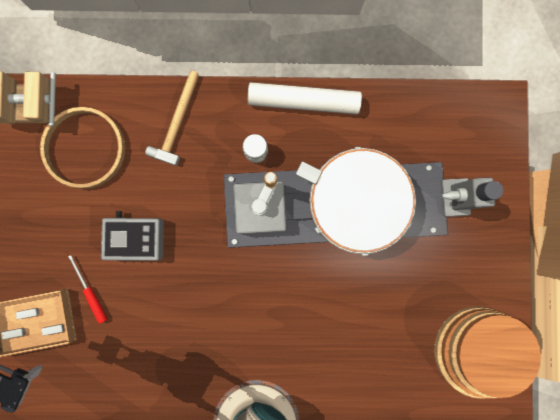

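The side picture shows the sleeve at (307,190), hub at (281,205), lug at (326,235) and nose at (347,405). The top picture shows the sleeve at (270,180), lug at (308,173), drum at (362,200), and nose at (450,195). These agree with the networks: the lug is at about 64° and the nose at about -86°, so the drum must turn about -150° and the crank about -600°. Next I look from near.

Run:
```python
from plant import r,vision,models,telemetry,inverse_kinematics
from scipy.spatial.transform import Rotation as R
import cv2,numpy as np
q=telemetry.current_tool_rot(); print(np.round(q,3))
r.move_l([0.223,0.53,0.36],vel=0.3)
q2=np.roll((R.from_euler('z',-1.052)*R.from_quat(np.roll(q,-1))).as_quat(),1)
print(np.round(R.from_quat(np.roll(q2,-1)).as_matrix(),2).tolist())
r.move_to([0.60,-0.02,0.36],list(q2))
print(vision.get_calibration("wrist"))
im=vision.snapshot("wrist"); cv2.imwrite("pics/w0.png",im[:,:,::-1])
for n in("sleeve","crank_axis","drum","lug_tip","nose_tip","start_key"):
    m=models.mark_of(n,"wrist"); print(n,[(np.round(d["at"],4).tolist(),round(d["score"],2)) for d in m[:2]])
print(telemetry.current_t(),telemetry.current_joints(),telemetry.current_ee_pos(),telemetry.current_opening(),telemetry.current_wrist_force())
```

```text
[0.    0.198 0.98  0.   ]
[[-0.12, 0.99, 0.0], [0.99, 0.12, 0.0], [0.0, 0.0, -1.0]]
{'fx': 325.19226210127806, 'fy': 325.19226210127806, 'cx': 279.2105769171419, 'cy': 209.49114486816669, 'position': array([0.58808904, 0.06310028, 0.51460665]), 'orientation': array([0.14347338, 0.98775572, 0.06070098, 0.00833178])}
sleeve [([0.6406, -0.0304, 0.1775], 0.92)]
crank_axis [([0.5768, -0.0053, 0.1792], 0.94), ([0.6382, -0.0301, 0.1787], 0.31)]
drum [([0.5971, -0.2682, 0.0326], 0.67)]
lug_tip [([0.672, -0.1026, 0.1236], 0.85)]
nose_tip [([0.6128, -0.4652, 0.1198], 0.84)]
start_key []
4.1083 [-1.48635111e-01  2.75236616e-01  1.19400683e+00  1.07014079e-04
  1.67213135e+00 -2.70195904e-01] [ 0.59997851 -0.01962739  0.36006532] 0.09432387568463708 [0.1467161  0.59179303 0.27098645]
```

```bash
cat > h.py <<'E'
from plant import r,gripper_to,vision,models,telemetry
import numpy as np, json
RHO=.065; Z=.196
force=lambda: np.array(telemetry.current_wrist_force())
ee=lambda: np.array(telemetry.current_ee_pos())
def wind(c,th,dth,bias,step=np.radians(12),vel=.1,verbose=True):
    """turn the crank by dth from th; c = axis estimate, tuned by the radial force"""
    n=max(1,int(np.ceil(abs(dth)/step)))
    for i in range(n):
        th+=dth/n; u=np.array([np.cos(th),np.sin(th)])
        r.move_l([*(c+RHO*u),Z],vel=vel)
        f=(force()-bias)[:2]; fr=f@u; ft=f@[-u[1],u[0]]
        c=c+np.clip(1.5e-4*fr,-.0008,.0008)*u
        if verbose: print(round(np.degrees(th)),np.round([fr,ft],1),np.round(c,4),round(telemetry.current_opening(),4))
        if np.hypot(fr,ft)>35: print("STOP"); break
    json.dump(dict(c=list(c),th=th,bias=list(bias)),open("st.json","w"))
    return c,th
E
python3 - <<'E'
from h import *
c=np.array([.578,-.0035]); s=np.array([.637,-.0305])
r.move_l([*s,.30],vel=.2)
print(r.move_l([*s,Z],vel=.12,guard=8)); r.hold(.2)
bias=force(); print(bias)
gripper_to(.033,5); print(telemetry.current_opening(),force()-bias)
gripper_to(0.02,20); r.hold(.1)
y=np.array([.993,.12])
for _ in range(3):
    f=force()-bias; print(telemetry.current_opening(),telemetry.current_finger_force(),np.round(f,2))
    s=s+np.clip(2e-4*(f[:2]@y),-.001,.001)*y
    r.move_l([*s,Z],vel=.05)
th=np.arctan2(*(s-c)[::-1]); print(s,np.hypot(*(s-c)),np.degrees(th))
c=s-RHO*np.array([np.cos(th),np.sin(th)])
wind(c,th,-np.radians(48),bias)
print(telemetry.current_t())
E
```

```text
False
[-0.30448055 -0.0979235   1.68836463]
0.03261240643230347 [-0.04770821  0.96204742 -2.10296169]
0.028105675638854813 19.99990224838257 [ 2.36  0.22 -2.34]
0.02781356034039477 19.999955892562866 [ 0.71 -0.33 -1.08]
0.027924640804797073 20.000038146972656 [ 0.71 -1.1  -1.28]
[ 0.63771781 -0.03041326] 0.06550221153983414 -24.259846271463147
-36 [-1.9 -1. ] [ 0.5782 -0.0035] 0.028
-48 [-3.3 -0.5] [ 0.5779 -0.0032] 0.0281
-60 [-4.3 -0.3] [ 0.5776 -0.0026] 0.0282
-72 [-3.7  0.2] [ 0.5774 -0.0021] 0.0281
9.1083
```

Run:
```python
from h import *
import cv2
d=json.load(open("st.json"))
c,th=wind(np.array(d["c"]),d["th"],-np.radians(480),np.array(d["bias"]),vel=.12)
for cam in("side","top","wrist"):
    im=vision.snapshot(cam); cv2.imwrite(f"pics/{cam}1.png",im[:,:,::-1])
    for n in("sleeve","drum","lug_tip","nose_tip"):
        m=models.mark_of(n,cam); print(cam,n,[(np.round(d["at"],4).tolist(),round(d["score"],2)) for d in m[:2]])
print(telemetry.current_t(),ee())
```

```text
-84 [-3.2 -0.5] [ 0.5774 -0.0016] 0.0279
-96 [-2.1 -0.8] [ 0.5774 -0.0013] 0.0283
-108 [-2.6 -0.2] [ 0.5775 -0.0009] 0.0284
-120 [-1.8 -1. ] [ 0.5777 -0.0007] 0.0284
-132 [-2.  -0.5] [ 5.779e-01 -5.000e-04] 0.0283
-144 [-1.6 -0.2] [ 5.781e-01 -3.000e-04] 0.0282
-156 [-3.2 -1. ] [ 5.785e-01 -1.000e-04] 0.028
-168 [-2.5 -0.5] [ 5.789e-01 -1.000e-04] 0.0281
-180 [-3.1 -1.2] [ 5.793e-01 -1.000e-04] 0.0283
-192 [-2.4 -1.9] [ 5.797e-01 -1.000e-04] 0.0281
-204 [-2.7 -1.2] [ 5.801e-01 -3.000e-04] 0.0282
-216 [-2.6 -1.5] [ 5.804e-01 -5.000e-04] 0.0279
-228 [-3.1 -0.7] [ 0.5807 -0.0009] 0.0278
-240 [-1.5 -1.9] [ 0.5808 -0.0011] 0.0281
-252 [-0.6 -1.3] [ 0.5808 -0.0011] 0.0279
-264 [-1.4 -1.1] [ 0.5808 -0.0014] 0.0282
-276 [-2.8 -1.8] [ 0.5808 -0.0018] 0.0282
-288 [-1.3 -0.7] [ 0.5807 -0.002 ] 0.0279
-300 [-2.9 -1.7] [ 0.5805 -0.0023] 0.0281
-312 [-2.8 -1. ] [ 0.5802 -0.0026] 0.028
-324 [-2.6 -0.2] [ 0.5799 -0.0029] 0.0282
-336 [-2.9 -1.1] [ 0.5795 -0.003 ] 0.0278
-348 [-1.4 -1.6] [ 0.5793 -0.0031] 0.0282
-360 [-1.5 -0.1] [ 0.5791 -0.0031] 0.0283
-372 [-2.1 -1.9] [ 0.5788 -0.003 ] 0.028
-384 [-
[... 580 characters left out ...]
0.0279
-552 [-1.7 -1.4] [ 0.5793 -0.0006] 0.028
side sleeve [([0.5134, 0.0122, 0.1813], 0.52), ([0.6633, -0.4293, 0.1236], 0.22)]
side drum [([0.5992, -0.262, 0.0331], 0.86)]
side lug_tip [([0.6655, -0.4306, 0.1226], 0.62), ([0.7378, 0.0153, -0.0034], 0.31)]
side nose_tip [([0.6115, -0.4624, 0.1145], 0.9), ([0.5122, 0.0103, 0.1808], 0.43)]
top sleeve []
top drum [([0.5966, -0.2619, 0.0327], 0.87)]
top lug_tip [([0.6648, -0.4308, 0.1264], 0.79)]
top nose_tip [([0.7402, 0.0072, 0.007], 0.69), ([0.6126, -0.4652, 0.1166], 0.57)]
wrist sleeve [([0.5166, 0.008, 0.1803], 0.63)]
wrist drum [([0.596, -0.2634, 0.0344], 0.63)]
wrist lug_tip []
wrist nose_tip []
20.525 [0.51573221 0.01299388 0.19600922]
```

View pics/top1.png

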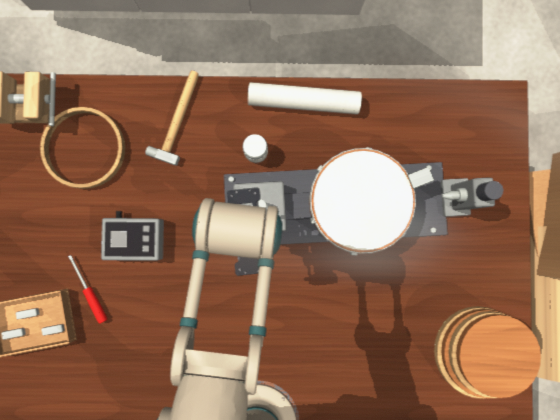

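The top picture shows the lug at (422,177), short of the nose at (455,195), with about -17.6° of drum turn left (crank about -70°). I turn most of that, then check.

Run:
```python
from h import *
import cv2
d=json.load(open("st.json"))
c,th=wind(np.array(d["c"]),d["th"],-np.radians(66),np.array(d["bias"]),vel=.08,verbose=False)
P={}
for k in range(4):
  for cam in("side","top"):
    im=vision.snapshot(cam)
    if k==0: cv2.imwrite(f"pics/{cam}2.png",im[:,:,::-1])
    for n in("drum","lug_tip","nose_tip"):
        for m in models.mark_of(n,cam)[:3]:
            a=np.array(m["at"])
            ok={"drum":abs(a[1]+.262)<.02,"lug_tip":abs(a[1]+.44)<.03 and a[2]>.1,"nose_tip":abs(a[1]+.463)<.03 and a[2]>.1}[n]
            if ok: P.setdefault((n,cam),[]).append(a); break
for k,v in P.items(): print(k,len(v),np.round(np.mean(v,0),4),np.round(np.std(v,0),4))
a=vision.snapshot("top"); 
im=cv2.resize(a[130:260,390:520,::-1],(598,598),interpolation=cv2.INTER_CUBIC); cv2.imwrite("pics/topc2.png",im)
s=vision.snapshot("side"); print(telemetry.current_t(),vision.get_calibration("top"),vision.get_calibration("side"))
```

```text
('drum', 'side') 4 [ 0.5981 -0.2637  0.0336] [0.0007 0.0013 0.0014]
('lug_tip', 'side') 4 [ 0.613  -0.4434  0.1246] [0.0023 0.0012 0.002 ]
('nose_tip', 'side') 4 [ 0.61   -0.4616  0.1155] [0.0006 0.0017 0.0016]
('drum', 'top') 4 [ 0.5967 -0.262   0.0316] [0.0016 0.0004 0.0019]
('lug_tip', 'top') 4 [ 0.6124 -0.4428  0.125 ] [0.0016 0.0012 0.0009]
('nose_tip', 'top') 4 [ 0.6113 -0.4643  0.1161] [0.001  0.0015 0.0018]
24.075 {'fx': 455.5053725562958, 'fy': 455.5053725562958, 'cx': 278.14238608646076, 'cy': 213.65182797410793, 'position': array([ 0.50861156, -0.03964451,  1.25137761]), 'orientation': array([-0.01238904,  0.71025467, -0.70355011,  0.02005111])} {'fx': 414.35044119271566, 'fy': 414.35044119271566, 'cx': 284.9279833647898, 'cy': 203.60544633634692, 'position': array([ 0.48655268, -0.65260857,  0.89685634]), 'orientation': array([-0.33936513,  0.93650542, -0.08524739,  0.02284292])}
```

View pics/topc2.png

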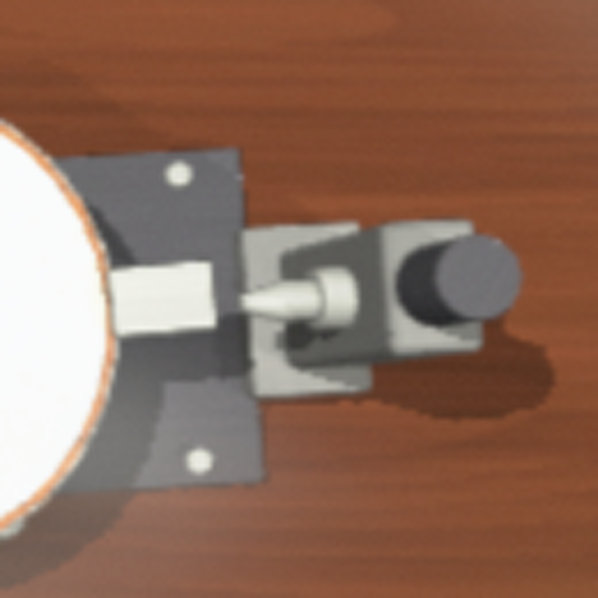

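The crop shows the lug end's centre at about (213,295) and the nose point at (242,302), so the lug is still 3–4.5 mm to the +x side. Both agree with about -4.5° of crank remaining.

Run:
```python
from h import *
import cv2
d=json.load(open("st.json"))
c,th=wind(np.array(d["c"]),d["th"],-np.radians(4.6),np.array(d["bias"]),vel=.03)
T=np.mean([vision.snapshot("top").astype(float) for _ in range(4)],0).astype(np.uint8)
S=np.mean([vision.snapshot("side").astype(float) for _ in range(4)],0).astype(np.uint8)
cv2.imwrite("pics/T3.png",T[:,:,::-1]);cv2.imwrite("pics/S3.png",S[:,:,::-1])
a=cv2.resize(T[160:235,405:480,::-1],(600,600),interpolation=cv2.INTER_CUBIC)
b=cv2.resize(S[345:420,310:385,::-1],(600,600),interpolation=cv2.INTER_CUBIC)
cv2.imwrite("pics/t3c.png",a);cv2.imwrite("pics/s3c.png",b)
print(telemetry.current_t())
```

```text
-623 [-1.4 -1.2] [ 0.5806 -0.0018] 0.0281
24.8
```

View pics/t3c.png

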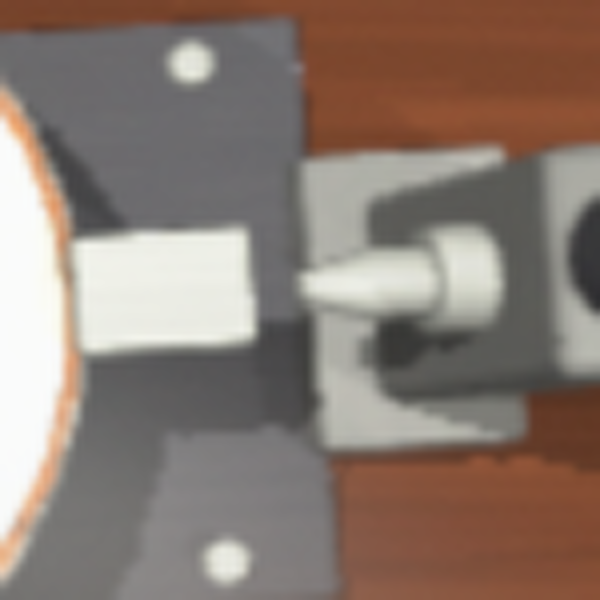

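View pics/s3c.png

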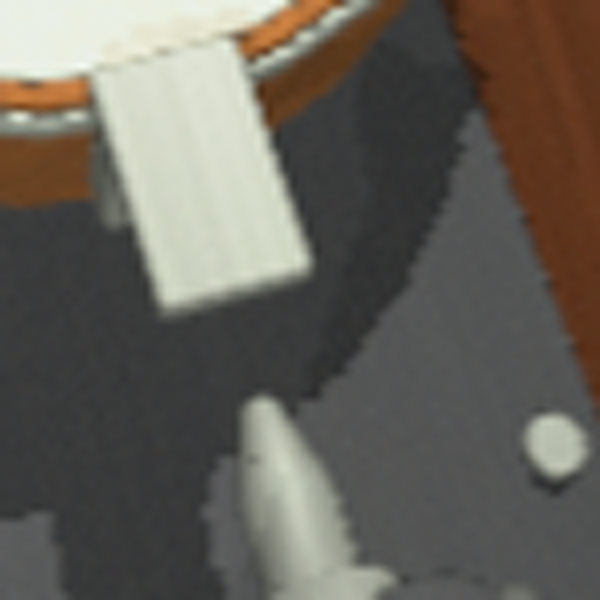

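Run:
```python
from plant import vision
import numpy as np
from scipy.spatial.transform import Rotation as R
def dep(cam,x,y,off,z):
    k=vision.get_calibration(cam); u=(x+.5)/8-.5+off[0]; v=(y+.5)/8-.5+off[1]
    d=R.from_quat(np.roll(k["orientation"],-1)).apply([(u-k["cx"])/k["fx"],(v-k["cy"])/k["fy"],1])
    p=np.array(k["position"]); return (p+d*(z-p[2])/d[2])[:2]
for cam,off,lt,lb,nt,bolts in(("top",(405,160),[(248,229),(257,340)],[(73,241),(82,354)],(300,284),[(191,63),(227,561)]),
                       ("side",(310,345),[(163,303),(308,262)],[(95,70),(238,38)],(260,401),None)):
    L=[dep(cam,*p,off,.130) for p in lt]; B=[dep(cam,*p,off,.130) for p in lb]; n=dep(cam,*nt,off,.115)
    l=np.mean(L,0);b=np.mean(B,0); w=np.hypot(*(L[0]-L[1])); ld=(l-b)/np.hypot(*(l-b))
    lp=[np.array(a) for a in zip(*[L,B])]
    ax=l-.18*ld
    print(cam,"tip",l.round(4),"width",w.round(4),"lugdir",np.degrees(np.arctan2(*ld[::-1])).round(2),"nose",n.round(4),"gap",np.hypot(*(n-l)).round(4),"axis from lug",ax.round(4))
    e=L[1]-L[0]; print(" tip-edge normal",(np.degrees(np.arctan2(e[1],e[0]))).round(2))
    for D in((.597,-.2625),ax):
        h=(D-n)/np.hypot(*(D-n)); print("  lateral off (along +x)",((l-n)@[-h[1],h[0]]).round(4), "nose ang",np.degrees(np.arctan2(*(-h)[::-1])).round(2),"dist",np.hypot(*(D-n)).round(4))
    if bolts:
        q=[dep(cam,*p,off,.03) for p in bolts]; e=q[1]-q[0]; print("bolt dir",np.degrees(np.arctan2(e[1],e[0]))+90, np.mean(q,0))
```

```text
top tip [ 0.61   -0.4427] width 0.0346 lugdir -85.18 nose [ 0.6116 -0.4631] gap 0.0204 axis from lug [ 0.5948 -0.2634]
 tip-edge normal -175.74
  lateral off (along +x) 0.0002 nose ang -85.84 dist 0.2011
  lateral off (along +x) -0.0001 nose ang -85.2 dist 0.2004
bolt dir -86.21002523969923 [ 0.60978194 -0.46387121]
side tip [ 0.61  -0.441] width 0.0339 lugdir -87.12 nose [ 0.6112 -0.4623] gap 0.0213 axis from lug [ 0.601  -0.2613]
 tip-edge normal 4.57
  lateral off (along +x) -0.0003 nose ang -85.93 dist 0.2003
  lateral off (along +x) 0.0001 nose ang -87.08 dist 0.2013
```

The lug is aligned to within about 0.5 mm by both cameras: gap 20–21 mm, nose distance 0.200 m, lug width 34–35 mm. I let go, check nothing shifted, and hover over the key.

Run:
```python
from h import *
import cv2
gripper_to(.07); r.hold(.2)
p=ee(); r.move_l([p[0],p[1],.34],vel=.2)
T0=cv2.imread("pics/T3.png")[:,:,::-1].astype(float)
T=np.mean([vision.snapshot("top").astype(float) for _ in range(4)],0)
s=np.s_[180:210,412:440]
print("shift",cv2.phaseCorrelate(T0[s].mean(2),T[s].mean(2)),abs(T0[s]-T[s]).mean())
print([np.round(m["at"],4) for m in models.mark_of("lug_tip","top")[:1]])
r.move_l([.46,.33,.30],vel=.35)
gripper_to(0.0,10)
r.hold(.2)
vision.snapshot("wrist")
for cam in("wrist","top","side"):
    im=vision.snapshot(cam)
    if cam=="wrist": cv2.imwrite("pics/w4.png",im[:,:,::-1])
    print(cam,[(np.round(m["at"],4),round(m["score"],2)) for m in models.mark_of("start_key",cam)[:2]],[np.round(m["at"],4) for m in models.boxes_of("start_key",cam)[:1]])
print(telemetry.current_t(),telemetry.current_opening())
```

```text
shift ((0.037916260786888145, -0.09251191037787976), 0.9992717083075593) 1.9052579365079365
[array([ 0.6088, -0.4406,  0.1271])]
wrist [(array([0.4943, 0.3631, 0.0549]), 0.66)] [array([0.4942, 0.364 , 0.0547])]
top [(array([0.4995, 0.3664, 0.0596]), 0.67)] [array([0.4977, 0.3626, 0.0563])]
side [(array([0.491 , 0.3616, 0.0615]), 0.49)] [array([0.4919, 0.3609, 0.0623])]
29.7167 0.0005368883018242535
```

View pics/w4.png

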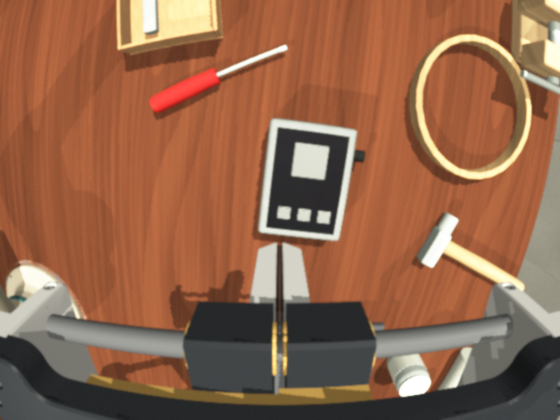

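The lug has not shifted (under 0.1 px after release). The wrist picture shows the key at (310,160), the three small keys at (284–324,215), consistent with the networks' (0.495, 0.363). Now the press.

Run:
```python
from h import *
k=[.4952,.363]
r.move_l([*k,.12],vel=.25); r.hold(.2)
b=force()[2]
print(r.move_l([*k,.078],vel=.02,guard=9))
p=ee(); f=force()[2]-b; t=telemetry.current_t(); print(p,f)
z=p[2]
for _ in range(5):
    if f>10: break
    z-=.0003; r.move_l([*k,z],vel=.02); f=force()[2]-b; print(round(z,4),round(f,1),telemetry.current_t()-t)
if f>8:
    r.hold(.4)
print(force()[2]-b,telemetry.current_t()-t)
r.move_l([*k,.2],vel=.15)
import cv2
cv2.imwrite("pics/T5.png",vision.snapshot("top")[:,:,::-1])
print([np.round(m["at"],4) for m in models.mark_of("lug_tip","top")[:1]],force(),telemetry.current_t())
```

```text
True
[0.49520153 0.36298469 0.0828184 ] 2.2057490950716474
0.0825 3.2 0.25
0.0822 4.2 0.5
0.0819 6.8 0.75
0.0816 8.1 1.0
0.0813 9.5 1.25
9.175525404211358 1.6499999999999986
[array([ 0.61  , -0.444 ,  0.1237])] [-0.41882324 -0.62602248  0.94796599] 35.1667
```

Run:
```python
from plant import r
r.hold(.3); print(r.sign_off())
```

```text
the job is handed in; nothing more can be done
None
```

The job is handed in: I wound the crank by its sleeve until the lug faced the nose to within about 0.5 mm, let go, then pressed the start key once at up to about 9.5 N; it stayed above 4 N for about 1.1 s, longer than the half second asked, because I brought the force up in steps.

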